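# Slide the heel board out to the gauge and hold it level

### The job

A plywood board with a leather heel on its outer end lies on a wooden work block. Take the board by its hand grip and slide it outward, without lifting it off the block, tipping it or shifting the heel, until its outer end is level with the point of the gauge, lying straight along the middle of the block and not touching the gauge; leave the thread spool, the tack tin and the wax where they are. From there the board would tip over the edge, so finish while still holding it down flat on the block, ready for the heel to be trimmed.

Things in the scene. Friction and masses are not known exactly. Their poses are not given: they have to be found in the camera images.
- block: Fixed wooden work block, 150 mm along its x, 110 mm along its y, top 50 mm above the bench, on a steel foot plate 150 x 150 x 8 mm. Origin: centre of its underside. Its +x axis points outward (roughly to the robot's right), the way the board is to be slid; z up.
- block_edge (a point): Middle of the top edge at the block's outer end (75 mm outward from its centre, 50 mm above the bench); axes as the block's. The board would tip about this edge.
- board: Loose plywood board, 320 mm along its x, 90 mm along its y, 14 mm thick, about 0.3 to 0.65 kg, lying on the block across its outer edge, up to 7 degrees askew and up to 6 mm off the middle. Origin: centre of its underside. Its +x axis points to the outer end that carries the heel. With the heel on, it tips about the block's outer edge once it sticks out more than about 150 to 160 mm; at the start it sticks out 90 to 120 mm.
- board_grip (a point): Gripping point in the board's wooden hand grip: an upright rib at the inner end, 60 mm long along the board's x, 18 mm thick across the board (its y), rising 42 mm above the board's top. The point lies in the rib's middle, 25 mm above the board's top and 17 mm below the rib's top, 120 mm inward of the board's middle and 280 mm inward of its outer end. Axes as the board's.
- board_end (a point): Middle of the board's outer end face, half-way up the thickness (160 mm outward from the board's middle, 7 mm above its underside). Axes as the board's.
- heel_spot (a point): Spot on the board, 50 mm inward of its outer end, 13 mm above its top, where the heel's centre belongs.
- heel_centre (a point): Centre of the loose stacked-leather heel, a brown block 26 mm thick that lies cornerwise and measures 77 x 79 mm over its corners, 0.06 kg, lying on the board's outer end; it starts within 8 mm of its spot and stays there by friction alone.
- gauge: Fixed steel gauge on the bench on the far side of the board's path: round foot of 52 mm, post of 10 mm rising to 103 mm, with a thin pointed finger at board height that reaches toward the board. Origin: centre of its underside. Axes parallel to the block's: +x outward.
- gauge_tip (a point): Point of the gauge's finger, 45 mm from the post and 57 mm above the bench, about 30 mm beside the edge of a board lying on the middle of the block. Axes as the gauge's: the board's end is level with the gauge when it lies at this point's x. The point stands 185 to 225 mm outward of the block's outer edge.
- spool_centre (a point): Centre of a bystander: wooden thread spool, 40 mm across, 55 mm tall, standing.
- tin_centre (a point): Centre of a bystander: round open tin of copper tacks, 96 mm across, 41 mm tall.
- wax_centre (a point): Centre of a bystander: cake of beeswax, 44 x 52 x 18 mm.
- heel: The same heel. Origin: centre of its underside.
Mind the look-alikes: they are no part of the job. What is shaped like the heel but turquoise is not meant.

How it is judged (in metres and radians):
At the end, for the whole second after the job is handed in: Board end within 5 mm of level with the gauge point and 20 mm of the block's middle line, board within 4 deg of the block's direction and 2.3 deg of level, still, resting on the block, clear of the gauge, held by the fingers (over 2 N); heel within 20 mm of its spot and untouched by the robot (x of board_end in the frame of gauge_tip between -0.005 and 0.005 m and y of board_end in the frame of block_edge between -0.02 and 0.02 m and angle between the x axis of board and the x axis of block, either way round below 0.07 rad and angle between board's own z axis and vertical below 0.04 rad and contact force between board and block above 0.5 N and contact force between the fingers and board above 2 N and contact force between board and gauge below 0.5 N and linear speed of board below 0.02 m/s and distance between heel_centre and heel_spot below 0.02 m and contact force between each of the arm, the fingers and heel below 0.5 N); the arm keeps its last pose, push and grip.
It fails at once if the board tips by more than 7 degrees (angle between board's own z axis and vertical above 0.12 rad).
It fails at once if the board is lifted more than 12 mm off the block (height (world z) of board above 0.062 m).
It fails at once if the heel slides more than 20 mm from its spot on the board (distance between heel_centre and heel_spot above 0.02 m).
It fails at once if a bystander is moved more than 20 mm (distance of any of spool_centre, tin_centre, wax_centre from where it was at the start of the episode above 0.02 m).
It also fails if it takes over 32 s, if anything falls off the work surface, if the arm or the gripper's body presses on something with over 40 N, if the wrist force passes 120 N, or if a joint passes its speed limit or range.

### The arm

A 6-joint arm with a two-finger parallel gripper is mounted at the origin on a cart in front of the work surface, level with it; the furniture and walls round the work are solid. World frame = base frame: x ahead of the robot, y to its left, z up, the work surface at z = 0. Lengths are in mm, angles in degrees, forces in N, time in s.
With the tool pointing down it reaches from about 300 to 850 mm from the base axis. Payload 4.2 kg.
Tool frame: the origin (TCP) lies on the centre line of the jaws, within the pads' length; the fingertips stand 14 mm ahead of it and the grasp point (between the pads) lies 5 mm behind it; z points along the fingers, y is the direction in which the jaws open and shut (so a half turn about z gives the same grasp; the last joint's range is limited). The gripper opens to 91 mm and grips with 3 to 60 N. Pads are 32 mm wide; open, the fingers measure 118 mm over their backs; the gripper's body (76 mm by 178 mm) begins 60 mm behind the grasp point.
Start: joints at [-72.193, 18.312, 89.639, -0, 72.044, -1.146], TCP at [186.763, -543.839, 227.976] pointing down, gripper open.
Joint ranges: [-177.97, 177.97], [-48.28, 115.42], [12.27, 149.76], [-77.06, 257.06], [2.81, 150.46], [-146.56, 146.56]. Speed limits (degrees/s): [147.25, 147.25, 180, 180, 180, 180].

### API

Orientations are given as [roll, pitch, yaw] about the fixed x, y, z axes, in that order (R = Rz(yaw) Ry(pitch) Rx(roll)).
In Python, from workcell import env gives the robot as it stands.
- The arm moves only by the tool play_rows, never from a script. Its argument "increments" is a list of rows, each a list of 5 numbers: the shift along the world's x, y, z in mm, then the turn about the world's z in degrees, then the closure, from 0 (fully open) to 1 (shut). In form: [[x, y, z, yaw, fingers], ...]. A call has 1 to 20 rows; each row shifts and turns the commanded pose from where the row before left it; what a row does not reach is not made up. A row lasts 1/8 s, in which the tool goes at most 62.5 mm and 10.7 degrees, less where a joint would pass 70% of its speed; a pose out of reach is approached as far as the arm can. A call is refused whole if a number of a shift passes 62.5 or a number of a turn 10.7, either way. A call with a gripper value outside its range is refused whole. The fingers move at their own pace and stop on an object; "newtons" is the grip in N (left out, the last holds). Time passes only in rows, so rows that do not move let the fingers close. It gives the time, the measured TCP pose, the force and the opening at its end, in the units of the state.
- env.state(): the state, without advancing time (a new reading comes with each control period).
- env.grab_frame(name): name is "side" or "top" or "wrist"; returns the picture (480x640x3 uint8, red, green, blue); there is no depth.
- env.calibration(name): a dict with "fx", "fy", "cx", "cy" (pixels), "R" (3x3) and "t" (3): a world point X has camera coordinates R X + t; the wrist camera has in their place "hand_eye" (4x4, takes a point from camera to tool coordinates, whose origin is the TCP and whose axes are the flange's). Camera axes: x right, y down, z forward; pixel columns grow to the right and rows downward; lengths in mm; the calibration is good to about 2 mm. A picture is of the moment at which its call begins: read the wrist's pose just before it. calibration takes no time and is no camera call.
- env.job_done(): hands the job in, once; it reports no verdict.
The state is a dict: "time_s": time; "qpos": joint angles; "qvel": joint speeds; "effort": joint torques, N m; "ee_pos": TCP position; "ee_rot": TCP orientation; "force": force on the tool from outside, world axes, zero at the start; "torque": the same for the moment, N m; "gripper_width": finger opening in mm.
Only numpy, scipy, OpenCV 4.12 (cv2) and the standard library are available. Lean on these libraries where they do the work, as an engineer would, in place of code of your own. Each camera call takes 0.05 s, during which the arm holds its last target.

## Working session

There is one attempt and no reset: what is moved stays moved. The work goes in short steps, Python scripts to look and compute and a tool call to move; the robot and the scene stay as the last step left them, time stands still between calls to the robot, and variables do not carry over. Pictures are saved under pics/ and viewed, and the job is handed in when it is done.

Besides the shell and the picture viewer there is one more tool, called after "Call:" by a JSON object that holds its "method" and its "body", one argument or row to a line. play_rows: Moves the arm, as the interface text tells. Its arguments: {"type":"object","properties":{"increments":{"type":"array"},"newtons":{"type":"number"}},"required":["increments"]}

```bash
mkdir -p pics; ls; python3 - <<'E'
from workcell import env
import cv2
for n in ("side","top","wrist"):
    s=env.state()
    im=env.grab_frame(n); cv2.imwrite(f"pics/{n}0.png",im[:,:,::-1])
    print(n,env.calibration(n))
print(s)
E
```

```text
pics
side {'fx': 465.64616295877823, 'fy': 465.64616295877823, 'cx': 318.92243132719926, 'cy': 239.21639129239676, 'R': array([[ 0.99919795, -0.03919011,  0.0082216 ],
       [-0.00879026, -0.41498013, -0.90978801],
       [ 0.03906649,  0.90898604, -0.41499179]]), 't': array([-589.82399432,   27.86588483, 1256.73274216])}
top {'fx': 460.72530660956465, 'fy': 460.72530660956465, 'cx': 318.66814221633285, 'cy': 236.36897125273995, 'R': array([[ 1.41009930e-02, -9.99895248e-01,  3.26406319e-03],
       [-9.74953512e-01, -1.44737461e-02, -2.21937289e-01],
       [ 2.21961284e-01, -5.27737223e-05, -9.75055478e-01]]), 't': array([-161.79248146,  586.52928699,  911.09845193])}
wrist {'fx': 374.2399012064583, 'fy': 374.2399012064583, 'cx': 321.78759119251447, 'cy': 238.71304952564753, 'hand_eye': array([[-1.82845308e-03, -9.71253156e-01, -2.38041936e-01,
         6.62161308e+01],
       [ 9.99998279e-01, -1.70074931e-03, -7.41851590e-04,
        -6.27511968e-01],
       [ 3.15676038e-04, -2.38042883e-01,  9.71254594e-01,
        -1.55930827e+02],
       [ 0.00000000e+00,  0.00000000e+00,  0.00000000e+00,
         1.00000000e+00]])}
{'time_s': 0.1, 'qpos': array([-7.21944028e+01,  1.83484447e+01,  8.96979223e+01, -1.05780658e-03,
        7.20426751e+01, -1.14688141e+00]), 'qvel': array([ 0.00297753, -0.12272818, -0.1047241 , -0.0164595 ,  0.04611361,
       -0.05510947]), 'effort': array([ 2.99134692e-03, -4.13328767e+01, -2.32506198e+01,  7.32311234e-02,
        4.21100913e-02, -4.50425659e-05]), 'ee_pos': array([ 186.6116279 , -543.44290671,  227.20976747]), 'ee_rot': array([-1.79910956e+02, -7.76656177e-04,  1.89528049e+01]), 'force': array([0.28154711, 0.42143283, 0.04682185]), 'torque': array([-0.02247897, -0.00814479, -0.03422839]), 'gripper_width': 91.53358836886504}
```

View pics/top0.png

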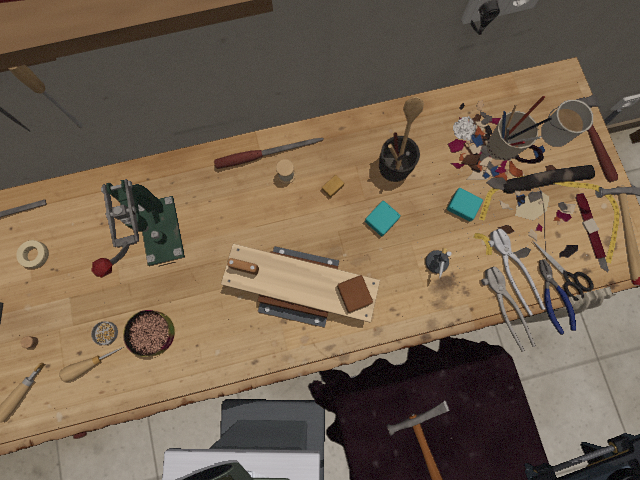

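View pics/side0.png

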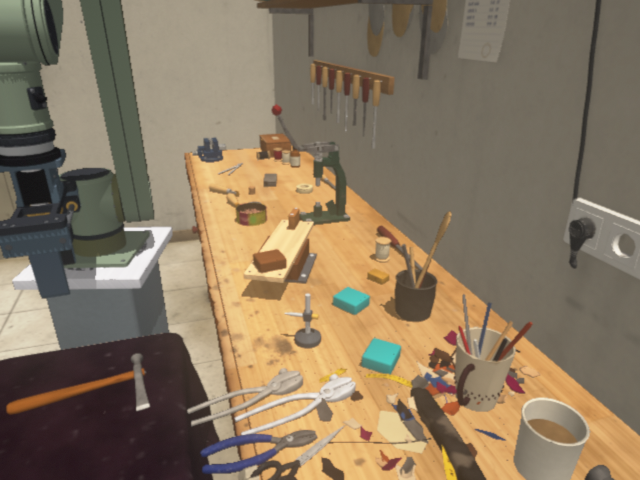

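View pics/wrist0.png

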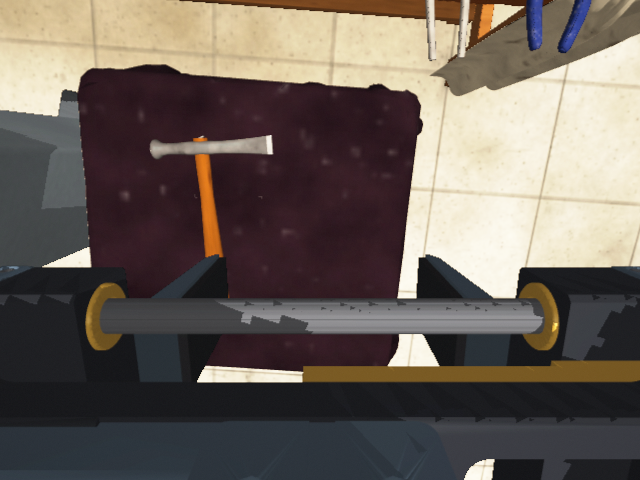

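The top view shows the board from (222,290) to (380,320), its grip rib at (242,267), the brown heel at (355,294) and the gauge at (437,262). The turquoise look-alikes are at (383,218) and (465,204). The spool is at (285,172), the wax at (332,186) and the tin at (150,333). The brown heel is the one meant, since it lies on the board and isn't turquoise. I'll enlarge a crop to confirm.

```bash
python3 - <<'E'
import cv2
im=cv2.imread("pics/top0.png")
cv2.imwrite("pics/c1.png",cv2.resize(im[235:335,215:405],None,fx=4.2,fy=4.2,interpolation=cv2.INTER_CUBIC))
cv2.imwrite("pics/c2.png",cv2.resize(im[225:325,360:480],None,fx=5,fy=5,interpolation=cv2.INTER_CUBIC))
im=cv2.imread("pics/side0.png")
cv2.imwrite("pics/c3.png",cv2.resize(im[195:355,225:345],None,fx=3.7,fy=3.7,interpolation=cv2.INTER_CUBIC))
E
```

```text
(no output)
```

View pics/c1.png

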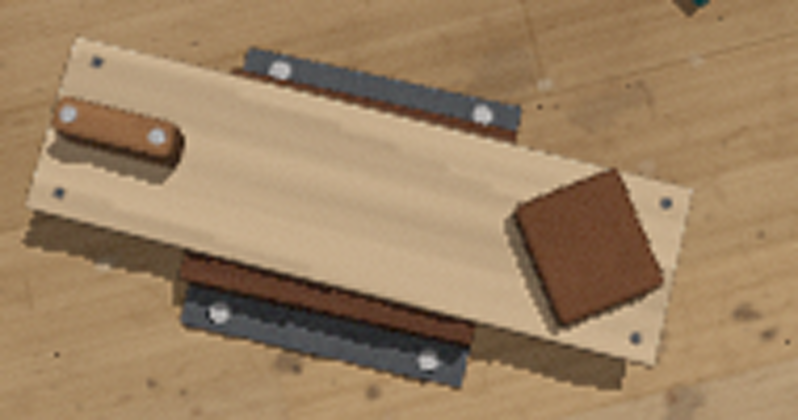

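View pics/c2.png

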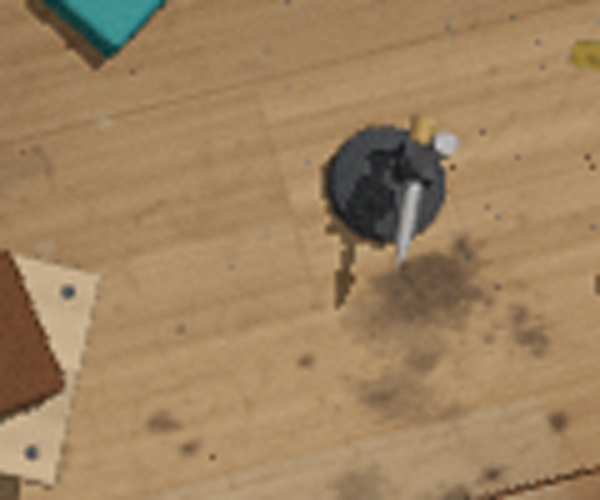

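View pics/c3.png

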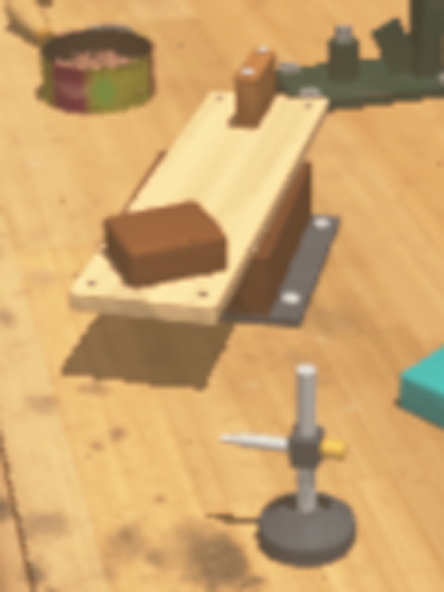

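```bash
cat > h.py <<'E'
import numpy as np, cv2
from workcell import env
def ray(name,p):
    c=env.calibration(name); R=np.array(c['R']);t=np.array(c['t'])
    d=R.T@np.array([(p[0]-c['cx'])/c['fx'],(p[1]-c['cy'])/c['fy'],1.]); o=-R.T@t
    return o,d/np.linalg.norm(d)
def onz(name,p,z):
    o,d=ray(name,p); return o+d*(z-o[2])/d[2]
def tri(p,q):
    o1,d1=ray('top',p);o2,d2=ray('side',q)
    s=np.linalg.lstsq(np.c_[d1,-d2],o2-o1,rcond=None)[0]
    a=o1+s[0]*d1;b=o2+s[1]*d2
    return (a+b)/2,np.linalg.norm(a-b)
E
python3 - <<'E'
from h import *
np.set_printoptions(precision=1,suppress=True)
im=cv2.imread("pics/top0.png")
hsv=cv2.cvtColor(im,cv2.COLOR_BGR2HSV)
k=lambda c:(c[0]/4.2+215-.4,c[1]/4.2+235-.4)
B={n:onz('top',k(c),64) for n,c in dict(IF=(78,38),OF=(692,188),ON=(655,365),IN=(27,208)).items()}
for n in B:print(n,B[n])
print('len',np.linalg.norm(B['OF']-B['IF']),np.linalg.norm(B['ON']-B['IN']),np.linalg.norm(B['OF']-B['ON']))
c=sum(B.values())/4; end=(B['OF']+B['ON'])/2; inn=(B['IF']+B['IN'])/2
d=end-inn; print('centre',c,'end',end,'yaw',np.degrees(np.arctan2(d[1],d[0])))
F={n:onz('top',k(c),8) for n,c in dict(IF=(250,47),OF=(521,107),ON=(462,388),IN=(181,325)).items()}
for n in F:print(n,F[n])
fc=sum(F.values())/4; fd=F['OF']-F['IF']+F['ON']-F['IN']
fy=np.arctan2(fd[1],fd[0]);print('foot len',np.linalg.norm(fd)/2,np.linalg.norm(F['OF']-F['ON']),'centre',fc,'yaw',np.degrees(fy))
fd2=F['OF']-F['ON']+F['IF']-F['IN'];print('yaw2',np.degrees(np.arctan2(fd2[1],fd2[0]))-90)
# block's dark brown side bottoms? rib
rt=[onz('top',k(p),106) for p in [(67,113),(157,136)]];print('rib rivets',rt, 'mid',(rt[0]+rt[1])/2)
s=lambda p:(p[0]/3.7+225-.4,p[1]/3.7+195-.4)
tp=(400/5+360-.4,264/5+225-.4)
g1=onz('top',tp,57);g2=onz('side',s((222,438)),57);print('tip',g1,g2,tri(tp,s((222,438))))
for n,p,q in [('OF',(692,188),(218,312-0)),('ON',(655,365),(73,296))]:
    print(n,tri(k(p),s(q)))
print('side corners z64', onz('side',s((218,308)),64),onz('side',s((73,294)),64))
# plate side: OF bottom corner & IF
print('plate side',onz('side',s((298,321)),8),onz('side',s((340,218)),8))
u=np.array([np.cos(fy),np.sin(fy)]);v=np.array([-u[1],u[0]])
for n,p in (('end',end),('tip',g1),('tips',g2),('c',c)): print(n,'in block',(p[:2]-fc[:2])@u,(p[:2]-fc[:2])@v)
E
```

```text
IF [570.8  27.5  64. ]
OF [ 499.4 -281.    64. ]
ON [ 412.7 -261.7   64. ]
IN [484.7  47.9  64. ]
len 316.6184145268406 317.84978675853176 88.78728132859165
centre [ 491.9 -116.8   64. ] end [ 456.  -271.3   64. ] yaw -103.0641493812272
IF [578.9 -53.9   8. ]
OF [ 548.6 -198.5    8. ]
ON [ 402.1 -168.9    8. ]
IN [431.9 -23.4   8. ]
foot len 148.13867336703083 149.52080254313216 centre [ 490.4 -111.2    8. ] yaw -101.72023575051166
yaw2 -101.55408939128428
rib rivets [array([525.4,  22.8, 106. ]), array([514.9, -20.7, 106. ])] mid [520.2   1.  106. ]
tip [ 506.3 -408.6   57. ] [ 508.7 -406.    57. ] (array([ 507.5, -408.1,   58.2]), np.float64(2.6892237693008134))
OF (array([ 501.4, -281.3,   60.5]), np.float64(3.198745326970915))
ON (array([ 415.2, -261.6,   61.3]), np.float64(4.855906918356672))
side corners z64 [ 503.1 -282.4   64. ] [ 418.  -263.6   64. ]
plate side [ 550.  -200.4    8. ] [581.7 -53.6   8. ]
end in block 163.79805092761868 -1.1120489074984936
tip in block 287.96896429069494 75.96534601599264
tips in block 284.9574144916331 77.81984450381111
c in block 5.224642286670198 2.608086464741364
```

Call:
{"method": "play_rows", "body": {
  "increments": [
    [10,17,0,1.8,0],
    [20,33,0,3.5,0],
    [21,34,0,3.6,0],
    [21,34,0,3.6,0],
    [21,34,0,3.6,0],
    [21,34,0,3.6,0],
    [21,34,0,3.6,0],
    [21,34,0,3.6,0],
    [21,34,0,3.6,0],
    [21,34,0,3.6,0],
    [21,34,0,3.6,0],
    [21,34,0,3.6,0],
    [21,34,0,3.6,0],
    [21,34,0,3.6,0],
    [21,34,0,3.6,0],
    [20,34,0,3.6,0],
    [11,18,0,2.3,0],
    [0,0,0,0,0],
    [0,0,0,0,0]
  ]
}}

```text
time_s: 2.52
ee_pos: [520.0, -0.5, 227.9]
ee_rot: [-180.0, 0.0, 76.9]
force: [-0.5, -0.3, -0.1]
gripper_width: 91.3
```

```bash
python3 - <<'E'
from h import *
print(env.state()['ee_pos'],env.state()['ee_rot'])
im=env.grab_frame('wrist'); cv2.imwrite("pics/w1.png",im[:,:,::-1])
E
```

```text
[ 5.19954750e+02 -4.66802412e-01  2.27922112e+02] [-1.79966497e+02  4.54969302e-02  7.69253381e+01]
```

View pics/w1.png

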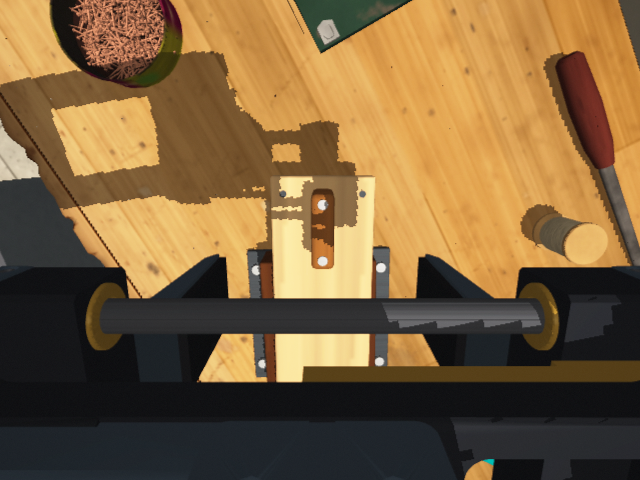

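The wrist view shows the rib upright and centred, with rivets at (322,204) and (322,261). The board is aligned with the jaws. Next I'll work out positions from these pixels.

```bash
cat >> h.py <<'E'
from scipy.spatial.transform import Rotation as Ro
def wonz(p,z,pos,rot):
    c=env.calibration('wrist');H=np.array(c['hand_eye'])
    R=Ro.from_euler('xyz',rot,degrees=True).as_matrix()
    d=R@H[:3,:3]@np.array([(p[0]-c['cx'])/c['fx'],(p[1]-c['cy'])/c['fy'],1.]);o=R@H[:3,3]+pos
    return o+d*(z-o[2])/d[2]
E
python3 - <<'E'
from h import *
np.set_printoptions(precision=1,suppress=True)
pos=np.array([519.95,-.47,227.92]);rot=[-179.966,.045,76.925]
a=wonz((322.3,204),106,pos,rot);b=wonz((322.3,261),106,pos,rot);print(a,b,(a+b)/2,np.degrees(np.arctan2(*(b-a)[1::-1])))
for p in [(256,270),(381,268),(262,364),(379,362)]:print(wonz(p,8,pos,rot))
a=wonz((272,177),64,pos,rot);b=wonz((375,178),64,pos,rot);print(a,b,(a+b)/2)
E
```

```text
[525.2  24.5 106. ] [515.1 -18.8 106. ] [520.2   2.9 106. ] -103.16107803740566
[437.8 -42.1   8. ]
[566.7 -70.    8. ]
[ 414.5 -151.     8. ]
[ 543.3 -178.6    8. ]
[487.6  50.5  64. ] [572.3  29.8  64. ] [530.   40.2  64. ]
```

Call:
{"method": "play_rows", "body": {
  "increments": [
    [0,2,-10,0,0],
    [0,0,-20,0,0],
    [0,0,-25,0,0],
    [0,0,-25,0,0],
    [0,0,-25,0,0],
    [0,0,-20,0,0],
    [0,0,-13,0,0],
    [0,0,-6,0,0],
    [0,0,0,0,0.4],
    [0,0,0,0,0.7],
    [0,0,0,0,0.85],
    [0,0,0,0,0.9],
    [0,0,0,0,1],
    [0,0,0,0,1],
    [0,0,0,0,1]
  ],
  "newtons": 40
}}

```text
time_s: 4.45
ee_pos: [520.8, 2.2, 84.0]
ee_rot: [180.0, -0.0, 77.0]
force: [0.6, 0.0, -0.4]
gripper_width: 23.9
```

Call:
{"method": "play_rows", "body": {
  "increments": [
    [0,0,0,0,1],
    [0,0,0,0,1],
    [0,0,0,0,1]
  ]
}}

```text
time_s: 4.82
ee_pos: [520.7, 2.2, 84.0]
ee_rot: [-180.0, -0.0, 76.9]
force: [-0.5, -0.7, 0.0]
gripper_width: 17.9
```

Call:
{"method": "play_rows", "body": {
  "increments": [
    [-0.5,-2,0,0.1,1],
    [-1,-4,0,0.1,1],
    [-1.2,-4.5,0,0.1,1],
    [-1.2,-4.5,0,0.1,1],
    [-1.2,-4.5,0,0.1,1],
    [-1.2,-4.5,0,0.1,1],
    [-1.2,-4.5,0,0.1,1],
    [-1.2,-4.5,0,0.1,1],
    [-1.2,-4.5,0,0.1,1],
    [-1.2,-4.5,0,0.1,1],
    [-1.2,-4.5,0,0.1,1],
    [-0.8,-3,0,0.1,1],
    [0,0,0,0,1],
    [0,0,0,0,1]
  ]
}}

```text
time_s: 6.58
ee_pos: [507.5, -47.9, 83.9]
ee_rot: [-180.0, 0.1, 78.2]
force: [-1.0, -1.2, -0.1]
gripper_width: 18.1
```

Call:
{"method": "play_rows", "body": {
  "increments": [
    [0,0,-0.5,0,1],
    [0,0,-0.5,0,1],
    [0,0,0,0,1],
    [0,0,0,0,1]
  ],
  "newtons": 55
}}

```text
time_s: 7.08
ee_pos: [507.5, -47.9, 83.9]
ee_rot: [180.0, 0.1, 78.2]
force: [-2.3, -1.1, 8.2]
gripper_width: 17.7
```

```bash
python3 - <<'E'
from h import *
s=env.state();print(s['force'],s['torque'],s['ee_pos'],s['ee_rot'])
for n in('top','side'):
    im=env.grab_frame(n)[:,:,::-1]
    cv2.imwrite(f"pics/{n}1.png",im)
a=cv2.imread('pics/top1.png')[225:335,215:465];cv2.imwrite('pics/d1.png',cv2.resize(a,None,fx=3.2,fy=3.2,interpolation=cv2.INTER_CUBIC))
a=cv2.imread('pics/side1.png')[195:355,205:345];cv2.imwrite('pics/d2.png',cv2.resize(a,None,fx=3.7,fy=3.7,interpolation=cv2.INTER_CUBIC))
E
```

```text
[-2.309842   -1.10377451  8.16895541] [ 0.070793    0.3741567  -0.09989847] [507.49227963 -47.88612719  83.91650876] [1.79983211e+02 6.16199128e-02 7.81755578e+01]
```

View pics/d1.png

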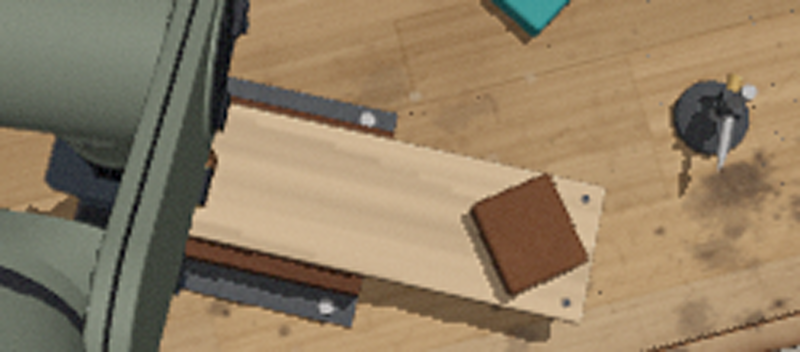

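View pics/d2.png

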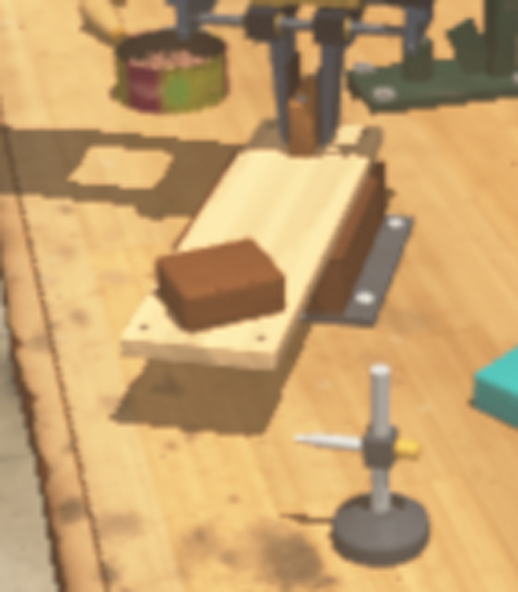

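Call:
{"method": "play_rows", "body": {
  "increments": [
    [-0.5,-2,-0.2,0,1],
    [-1,-4,-0.2,0,1],
    [-1.2,-4.5,-0.2,0,1],
    [-1.2,-4.5,-0.2,0,1],
    [-1.2,-4.5,-0.2,0,1],
    [-1.2,-4.5,0,0,1],
    [-1.2,-4.5,0,0,1],
    [-1.2,-4.5,0,0,1],
    [-1.2,-4.5,0,0,1],
    [-1.2,-4.5,0,0,1],
    [-1.2,-4.5,0,0,1],
    [-1.2,-4.5,0,0,1],
    [-1,-4,0,0,1],
    [-0.7,-2.5,0,0,1],
    [0,0,0,0,1],
    [0,0,0,0,1]
  ]
}}

```text
time_s: 9.18
ee_pos: [494.7, -103.0, 84.2]
ee_rot: [179.7, -0.2, 78.0]
force: [1.8, 10.2, 13.0]
gripper_width: 17.6
```

```bash
python3 - <<'E'
from h import *
s=env.state();print(s['force'],s['torque'],s['ee_pos'],s['ee_rot'],s['gripper_width'])
for n in('top','side'):
    im=env.grab_frame(n)[:,:,::-1]
    cv2.imwrite(f"pics/{n}2.png",im)
a=cv2.imread('pics/top2.png')[245:335,325:465];cv2.imwrite('pics/e1.png',cv2.resize(a,None,fx=5.5,fy=5.5,interpolation=cv2.INTER_CUBIC))
a=cv2.imread('pics/side2.png')[225:355,205:345];cv2.imwrite('pics/e2.png',cv2.resize(a,None,fx=4.6,fy=4.6,interpolation=cv2.INTER_CUBIC))
E
```

```text
[ 1.78514414 10.21545149 12.99403137] [ 1.51583169  0.21802161 -0.32774372] [ 494.69348648 -103.0415848    84.21826149] [179.74429139  -0.23036704  78.00403506] 17.563749074740667
```

View pics/e1.png

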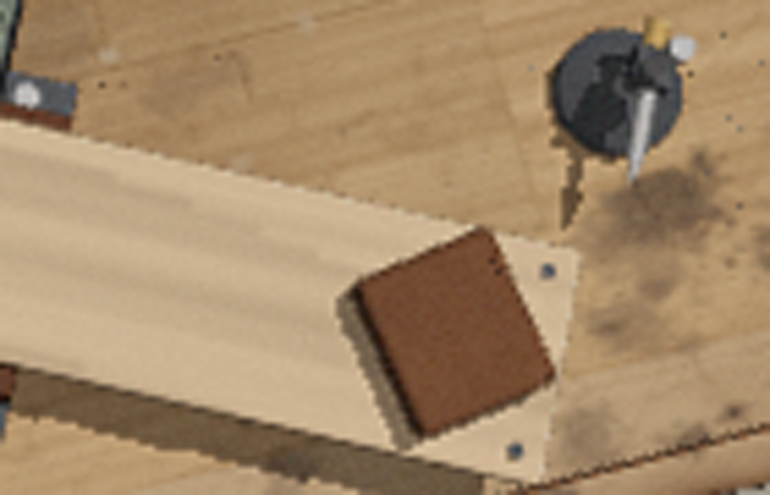

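View pics/e2.png

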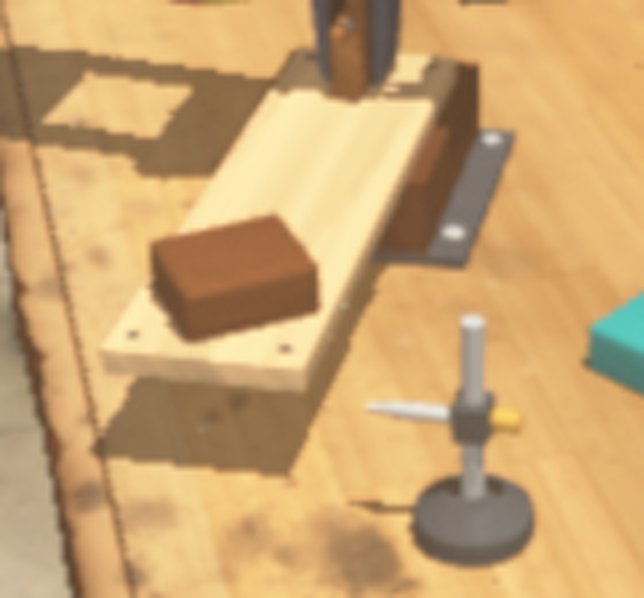

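```bash
cat > m.py <<'E'
from h import *
def rep(OF,ON,tip,sOF,sON,stip,zt=64,bo=-101.9):
    fc=np.array([490.5,-110.8]);a=np.radians(bo);u=np.array([np.cos(a),np.sin(a)]);v=np.array([-u[1],u[0]])
    f=lambda p:np.round([(p[:2]-fc)@u,(p[:2]-fc)@v],1)
    for nm,A,B,t in(('top',OF,ON,tip),('side',sOF,sON,stip)):
        a,b,c=f(onz(nm,A,zt)),f(onz(nm,B,zt)),f(onz(nm,t,57))
        print(nm,a,b,'tip',c,'end',(a+b)/2,'skew',np.degrees(np.arctan2((b-a)[0],-(b-a)[1]*-1*-1)) ,'to go',c[0]-((a+b)/2)[0])
    print('tri',tri(OF,sOF),tri(ON,sON),tri(tip,stip))
E
python3 - <<'E'
from m import *
np.set_printoptions(precision=1,suppress=True)
k=lambda x,y:(x/5.5+325-.41,y/5.5+245-.41); s=lambda x,y:(x/4.6+205-.4,y/4.6+225-.4)
rep(k(578,250),k(545,480),k(633,184),s(305,374),s(103,353),s(367,407))
E
```

```text
top [270.7  44.9] [273.1 -41.6] tip [288.5  75.5] end [271.9   1.6] skew 1.589301746631222 to go 16.600000000000023
side [276.5  49.8] [276.1 -38.4] tip [285.5  78.4] end [276.3   5.7] skew -0.2598430236119267 to go 9.199999999999989
tri (array([ 480.4, -385.8,   60.1]), np.float64(2.734887175838087)) (array([ 394.5, -369.7,   61.9]), np.float64(1.8470291534550942)) (array([ 506.6, -408.3,   58. ]), np.float64(3.609329876611118))
```

Call:
{"method": "play_rows", "body": {
  "increments": [
    [-0.4,-2,0,0,1],
    [-0.6,-3,0,0,1],
    [-0.6,-3,0,0,1],
    [-0.4,-2,0,0,1],
    [0,0,0,0,1],
    [0,0,0,0,1]
  ]
}}

```text
time_s: 10.02
ee_pos: [492.4, -112.8, 84.2]
ee_rot: [179.8, -0.3, 78.0]
force: [1.6, 10.8, 14.2]
gripper_width: 18.3
```

```bash
python3 - <<'E'
from h import *
s=env.state();print(s['force'],s['torque'],s['ee_pos'],s['ee_rot'],s['gripper_width'])
for n in('top','side'):
    im=env.grab_frame(n)[:,:,::-1]
    cv2.imwrite(f"pics/{n}3.png",im)
a=cv2.imread('pics/top3.png')[265:335,385:455];cv2.imwrite('pics/f1.png',cv2.resize(a,None,fx=8,fy=8,interpolation=cv2.INTER_NEAREST))
a=cv2.imread('pics/side3.png')[285:335,215:315];cv2.imwrite('pics/f2.png',cv2.resize(a,None,fx=8,fy=8,interpolation=cv2.INTER_NEAREST))
E
```

```text
[ 1.55961525 10.78457575 14.21259329] [ 1.78234438  0.29536739 -0.26622913] [ 492.44250681 -112.78670502   84.2208146 ] [179.78140938  -0.25234392  77.99355872] 18.263241567062728
```

View pics/f1.png

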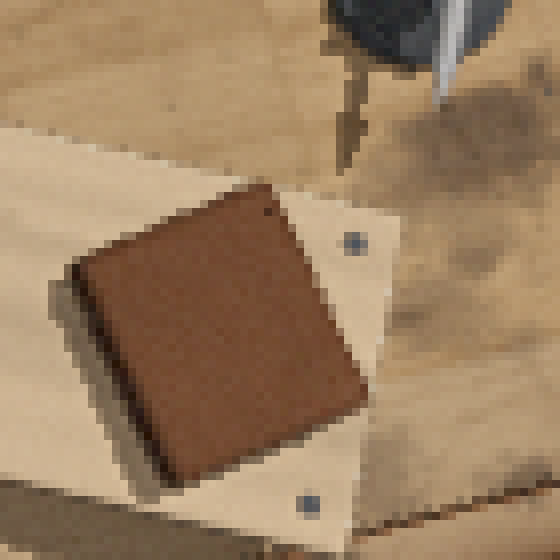

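View pics/f2.png

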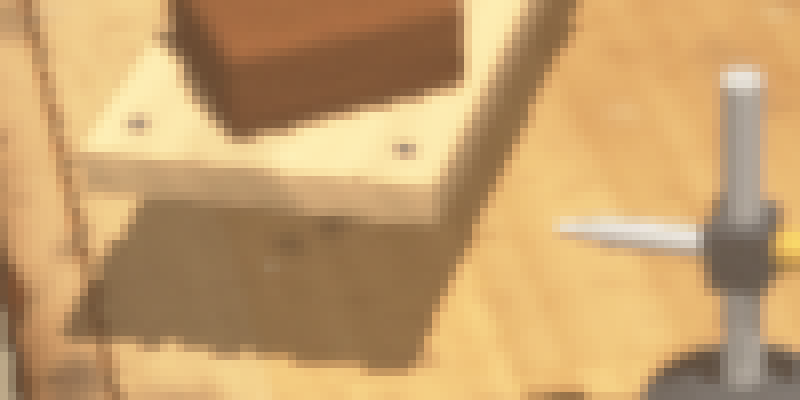

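```bash
python3 - <<'E'
from m import *
np.set_printoptions(precision=1,suppress=True)
k=lambda x,y:(x/8+385-.5,y/8+265-.5); s=lambda x,y:(x/8+215-.5,y/8+285-.5)
rep(k(401,217),k(349,548),k(441,104),s(437,187),s(75,157),s(556,229))
rep(k(401,217),k(349,548),k(441,104),s(437,204),s(78,173),s(556,229),57)
# side heel/bottom edge at z=50
rep(k(401,217),k(349,548),k(441,104),s(437,222),s(82,190),s(556,229),50)
E
```

```text
top [281.3  44. ] [282.3 -41.8] tip [288.2  76.6] end [281.8   1.1] skew 0.6677527434154529 to go 6.399999999999977
side [283.7  48.3] [286.7 -40.8] tip [285.8  77.7] end [285.2   3.8] skew 1.9284223132719756 to go 0.6000000000000227
tri (array([ 477.4, -395.5,   61.8]), np.float64(3.2644647741796793)) (array([ 391.1, -379. ,   61.6]), np.float64(0.7513878002631247)) (array([ 506.8, -408.3,   58. ]), np.float64(1.7423619670841088))
top [282.9  45.1] [283.9 -41.3] tip [288.2  76.6] end [283.4   1.9] skew 0.6631159871135853 to go 4.800000000000011
side [280.5  47.1] [283. -42.] tip [285.8  77.7] end [281.8   2.6] skew 1.6072040075924132 to go 4.050000000000011
tri (array([ 477.5, -396.5,   57.8]), np.float64(2.7357391970677782)) (array([ 391.4, -379.9,   57.6]), np.float64(0.2833931794505637)) (array([ 506.8, -408.3,   58. ]), np.float64(1.7423619670841088))
top [284.4  46.2] [285.4 -40.9] tip [288.2  76.6] end [284.9   2.7] skew 0.6577871669086126 to go 3.3000000000000114
side [277.8  46.1] [279.8 -42.7] tip [285.8  77.7] end [278.8   1.7] skew 1.2902273520604595 to go 7.0
tri (array([ 477.7, -397.6,   53.5]), np.float64(2.1750060297721747)) (array([ 391.8, -380.9,   53.3]), np.float64(0.40734744880046614)) (array([ 506.8, -408.3,   58. ]), np.float64(1.7423619670841088))
```

Call:
{"method": "play_rows", "body": {
  "increments": [
    [-0.4,-1.7,0,0,1],
    [-0.4,-2,0,0,1],
    [-0.2,-1.3,0,0,1],
    [0,0,0,0,1],
    [0,0,0,0,1],
    [0,0,0,0,1],
    [0,0,0,0,1]
  ]
}}

```text
time_s: 11.0
ee_pos: [491.4, -117.6, 84.2]
ee_rot: [179.8, -0.3, 78.0]
force: [2.7, 10.8, 15.3]
gripper_width: 17.7
```

```bash
python3 - <<'E'
from h import *
s=env.state();print(s['force'],s['torque'],s['ee_pos'],s['ee_rot'],s['gripper_width'])
for n in('top','side'):
    im=env.grab_frame(n)[:,:,::-1]
    cv2.imwrite(f"pics/{n}4.png",im)
a=cv2.imread('pics/top4.png')[265:335,385:455];cv2.imwrite('pics/g1.png',cv2.resize(a,None,fx=8,fy=8,interpolation=cv2.INTER_NEAREST))
a=cv2.imread('pics/side4.png')[255:335,215:315];cv2.imwrite('pics/g2.png',cv2.resize(a,None,fx=7,fy=7,interpolation=cv2.INTER_NEAREST))
E
```

```text
[ 2.68090974 10.77932361 15.27572944] [ 1.90081086  0.18481502 -0.37518512] [ 491.37766593 -117.61831938   84.23722878] [179.79323572  -0.26799131  77.98524922] 17.669835292698387
```

View pics/g1.png

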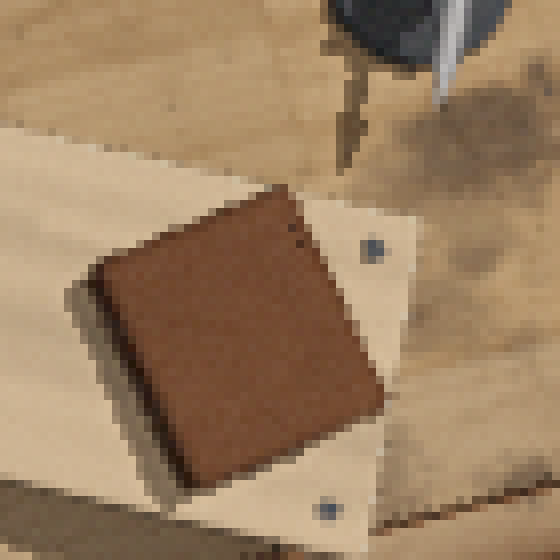

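View pics/g2.png

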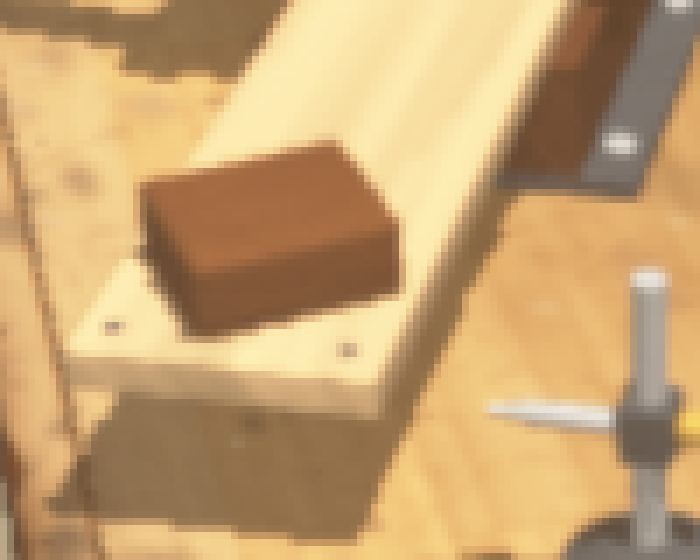

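View pics/side4.png

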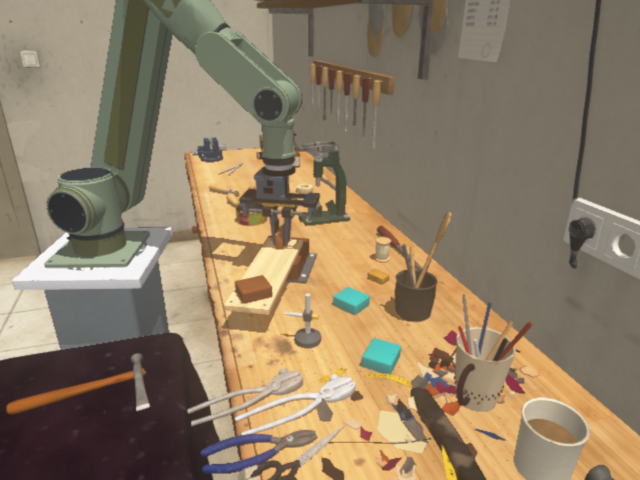

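```bash
python3 - <<'E'
from m import *
np.set_printoptions(precision=1,suppress=True)
k=lambda x,y:(x/8+385-.5,y/8+265-.5); s=lambda x,y:(x/7+215-.5,y/7+255-.5)
rep(k(417,217),k(367,550),k(441,104),s(384,385),s(63,353),s(487,408))
rep(k(417,217),k(367,550),k(441,104),s(384,400),s(66,368),s(487,408),57)
E
```

```text
top [285.3  44.9] [286.8 -41.3] tip [288.2  76.6] end [286.1   1.8] skew 0.9969257079158891 to go 2.1499999999999773
side [289.1  50.2] [289.5 -40.5] tip [284.6  77.5] end [289.3   4.9] skew 0.2526809616843205 to go -4.699999999999989
tri (array([ 477.8, -399.8,   61. ]), np.float64(3.7718528212668083)) (array([ 390.8, -383.3,   62.5]), np.float64(0.32196096048813616)) (array([ 506.8, -408.1,   58.7]), np.float64(1.9740902659611097))
top [286.9  46. ] [288.4 -40.8] tip [288.2  76.6] end [287.6   2.6] skew 0.9900358927783933 to go 0.5500000000000114
side [285.9  49.1] [286.3 -41.4] tip [284.6  77.5] end [286.1   3.9] skew 0.2532393653850161 to go -1.5
tri (array([ 478. , -400.9,   56.9]), np.float64(3.2428486174996185)) (array([ 391.2, -384.3,   58.2]), np.float64(0.23221876513084552)) (array([ 506.8, -408.1,   58.7]), np.float64(1.9740902659611097))
```

```bash
python3 - <<'E'
from workcell import env
print(env.job_done()); s=env.state(); print(s['time_s'],s['force'],s['ee_pos'])
E
```

```text
the job is handed in; nothing more can be done
None
the job is handed in; nothing more can be done
```

I gripped the board by its rib and slid it about 123 mm outward in stages. From about 140 mm overhang I pressed it down onto the block. I handed the job in at about 11.1 s, still gripping at 55 N with about 15 N of downward push. `env.job_done()` gives no verdict, so I don't know whether it passed.

What the last checks showed:

| Check | Result | Limit |
|---|---|---|
| End relative to gauge, top view | 2 mm short (0.5 mm short if read at mid-thickness) | 5 mm |
| End relative to gauge, side view | 1.5 mm past (4.7 mm past from the top edge) | 5 mm |
| End relative to gauge, both views combined | about 1 mm short | 5 mm |
| Offset from block's middle line | 2–5 mm | 20 mm |
| Skew | about 1° or less | 4° |
| Tilt | tool about 0.3°; end possibly 2–3 mm low (under 1°) | 2.3° |

- **Disagreement:** the two cameras differ on where the end is. I relied on the top view, which fits the distance the gripper moved. The side view is coarser along the slide, at about 3 mm per pixel.
- **Judged by eye only:** in the pictures the heel had not shifted on the board, and the board end was clear of the gauge. The spool, wax and tin looked undisturbed. I did not measure any of these at the end.

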